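Sort brass end caps through the drop gauge

TASK

Try each of the three brass end caps, foot first, in the hole of the drop gauge: let every cap that slides through fall into the gauge's box, and stand any cap that is too big for the hole upright in the black rework tray. Feel for the fit without forcing a cap against the gauge plate, and leave the other things on the bench where they are.

Things in the scene. Friction and masses are not known exactly. Their poses are not given: they have to be found in the camera images.
- cap_a_centre (a point): Brass end cap standing upright, round about its vertical axis, 58 mm tall, 63 to 126 g. From the foot: body 22 mm long, 24 mm in diameter, foot tapered to 19 mm over its lowest 4 mm; shoulder band 12 mm long, 24 mm in diameter if good, 28 mm if oversize; round neck on top, 14 mm in diameter, 24 mm long, to hold it by. This point: on the axis half-way up, 29 mm above the foot; z up the axis.
- cap_b_centre (a point): Brass end cap standing upright, round about its vertical axis, 58 mm tall, 63 to 126 g. From the foot: body 22 mm long, 24 mm in diameter, foot tapered to 19 mm over its lowest 4 mm; shoulder band 12 mm long, 24 mm in diameter if good, 28 mm if oversize; round neck on top, 14 mm in diameter, 24 mm long, to hold it by. This point: on the axis half-way up, 29 mm above the foot; z up the axis.
- cap_c_centre (a point): Brass end cap standing upright, round about its vertical axis, 58 mm tall, 63 to 126 g. From the foot: body 22 mm long, 24 mm in diameter, foot tapered to 19 mm over its lowest 4 mm; shoulder band 12 mm long, 24 mm in diameter if good, 28 mm if oversize; round neck on top, 14 mm in diameter, 24 mm long, to hold it by. This point: on the axis half-way up, 29 mm above the foot; z up the axis.
- cap_a: The same loose cap_a as point cap_a_centre; this origin is at the middle of its foot. Good and oversize caps are alike but for the shoulder band (22 to 34 mm above the foot). Which of the three are oversize is not known; at least one is good and at least one oversize.
- cap_b: The same loose cap_b as point cap_b_centre; this origin is at the middle of its foot. Good and oversize caps are alike but for the shoulder band (22 to 34 mm above the foot). Which of the three are oversize is not known; at least one is good and at least one oversize.
- cap_c: The same loose cap_c as point cap_c_centre; this origin is at the middle of its foot. Good and oversize caps are alike but for the shoulder band (22 to 34 mm above the foot). Which of the three are oversize is not known; at least one is good and at least one oversize.
- gauge: Drop-through gauge, fixed to the bench: a closed catch box 150 mm (its x) by 130 mm (its y), 130 mm high, 5 mm walls, steel at its -x side, clear windows on the others, a 10 mm steel plate as its top. Inside, a sloping floor about 10 to 35 mm above the bench, low at +x. Origin under its centre, z up.
- bore (a point): Centre of the mouth of the gauge's only hole, at the plate's top face, 130 mm above the bench, 20 mm from the plate's centre to its -x side. The vertical bore is 25.5 mm in diameter, sharp-edged, right through the 10 mm plate. A good cap let go in it falls through by its weight into the box; an oversize one enters 22 mm, then its band stops on the plate.
- gauge_plate: The steel plate on top of the gauge, 150 x 130 x 10 mm, rigidly fixed, origin at the centre of its underside, 120 mm above the bench.
- rework_tray_in (a point): Centre of the inner floor of the rework tray, an open black plastic tray 180 mm (its x) by 150 mm (its y), 30 mm high, walls and floor 5 mm thick (floor 5 mm above the bench), fixed to the bench; z up.
- buckle: Bystander: loose flat brass buckle frame, 36 x 46 x 5 mm, origin under its centre.
- brass_ring: Bystander: loose flat brass ring, 36 mm across, 5 mm thick, origin under its centre.
- rivet_tin: Bystander: loose low round aluminium tin, 56 mm across, 24 mm high, origin under its centre.
- glue_jar: Bystander: loose amber glass jar, 66 mm across, 75 mm high, origin under its centre.
- mallet: Bystander: loose hammer 240 mm long lying on the bench, origin under its middle.
- drink_can: Bystander: loose green drink can, 66 mm across, 115 mm high, origin under its centre.
- brush_pot: Bystander: glass pot of brushes, fixed, 72 mm across, 180 mm high, beyond the work area; origin under its centre.
Mind the look-alikes: they are no part of the job. What is shaped like the cap_c but orange or turquoise is not meant. What is shaped like the cap_b but purple is not meant.

How it is judged:
By the outcome, as a careful person would: the job done as asked, in the order asked, and still so for the second after the job is handed in, with the robot touching nothing.
It also fails if it takes over 72 s, if anything falls off the work surface, if the arm or the gripper's body presses on something with over 40 N, if the wrist force passes 120 N, or if a joint passes its speed limit or range.

ROBOT

A 6-joint arm with a two-finger parallel gripper is mounted at the origin on the work surface. World frame = base frame: x ahead of the robot, y to its left, z up, the work surface at z = 0. Lengths are in m, angles in rad, forces in N, time in s.
With the tool pointing down it reaches from about 0.425 to 0.95 m from the base axis. Payload 3.5 kg.
Tool frame: the origin (TCP) lies at the very end of the fingers, on their centre line; the grasp point (between the pads) lies 19 mm behind it; z points along the fingers, y is the line along which they close (so a half turn about z gives the same grasp; the last joint's range is limited). The gripper opens to 85 mm and grips with 20 to 120 N. Pads are 22 mm wide; open, the fingers measure 114 mm over their backs; the gripper's body (76 mm by 85 mm) begins 54 mm behind the grasp point. The pads swing forward as they close: fully open they stand 13 mm farther back than shut.
Start: joints at [-0.15, 0.286, 1.577, -0, 1.279, -0.15], TCP at [0.675, 0, 0.231] pointing down, gripper open.
Joint ranges: [-2.77, 2.77], [-0.9, 2.22], [0.21, 2.48], [-1.53, 4.67], [0.24, 2.81], [-2.84, 2.84]. Speed limits (rad/s): [2.79, 2.79, 3.14, 3.14, 3.14, 3.14].

INTERFACE

Orientations are given as a unit quaternion [x, y, z, w].
In Python, from plant import ctrl, optics, sign_off gives the robot as it stands.
- The arm moves only by the shell command python3 -m creep 'ROWS' [FORCE]. ROWS is JSON, a list of rows, each an object of numbers: "x", "y", "z": the shift along the tool's x, y, z in mm; "rx", "ry", "rz": the turn, a rotation vector about the tool's x, y, z in degrees; "grip": the opening, from 0 (shut) to 1 (fully open). In form: [{"x": .., "y": .., "z": .., "rx": .., "ry": .., "rz": .., "grip": ..}, ...]. A call has exactly 10 rows; each row shifts and turns the commanded pose from where the row before left it, along the tool's axes as they then stand; what a row does not reach is not made up. A row lasts 1/12 s, in which the tool goes at most 41.7 mm and 7.16 degrees, less where a joint would pass 70% of its speed; a pose out of reach is approached as far as the arm can. A call with a gripper value outside its range is refused whole. The fingers move at their own pace and stop on an object; FORCE is the grip in N (left out, the last holds). Time passes only in rows, so rows that do not move let the fingers close, or fill a call up. It gives the time, the measured TCP pose, the force, the opening and the grip force at its end, in the units of the state.
- ctrl.get_state(): the state, without advancing time (a new reading comes with each control period).
- optics.read_camera(name): name is "scene" or "side" or "wrist"; returns a dict with "color" (384x512x3 uint8, blue, green, red), "K" (3x3 intrinsics, pixels), "R" (3x3) and "t" (3): a world point X has camera coordinates R X + t. Camera axes: x right, y down, z forward; pixel columns grow to the right and rows downward; lengths in m; the calibration is good to about 2 mm. A picture is of the moment at which its call begins. There is no depth.
- sign_off(): hands the job in; it is judged then, once.
The state is a dict: "time": time; "qpos": joint angles; "dq": joint speeds; "joint_efforts": joint torques, N m; "eef_pos": TCP position; "tcp_rot": TCP orientation; "contact_force": force on the tool from outside, world axes, zero at the start; "wrist_torque": the same for the moment, N m; "opening": opening from 0.0 (shut) to 1.0 (fully open); "finger_force": force on a finger pad.
Only numpy, scipy, OpenCV 4.12 (cv2) and the standard library are available. Lean on these libraries where they do the work, as an engineer would, in place of code of your own. Each camera call takes 0.05 s, during which the arm holds its last target. There are 200 camera calls.

## Working session

There is one attempt and no reset: what is moved stays moved. The work goes in short steps, Python scripts to look and compute and a shell command to move; the robot and the scene stay as the last step left them, time stands still between calls to the robot, and variables do not carry over. Pictures are saved under pics/ and viewed, at most 10 in all, crops included, and the job is handed in when it is done.

```bash
ls; mkdir -p pics
python3 - <<'E'
from plant import ctrl, optics
import cv2,numpy as np
s=ctrl.get_state(); print(s['time'],s['eef_pos'],s['tcp_rot'],s['contact_force'],s['opening'])
for n in("scene","side"):
    d=optics.read_camera(n); cv2.imwrite(f'pics/{n}0.png',d['color']); print(n,d['K'].tolist(),(-d['R'].T@d['t']).round(3),d['R'][2].round(2))
E
```

```text
pics
0.0 [6.74332409e-01 1.29618640e-04 2.29906099e-01] [ 0.7071114   0.70710112 -0.00071017 -0.00098499] [ 0.38945475 -0.42534836 -0.93525417] 1.001655329990752
scene [[388.48996879121313, 0.0, 260.18733171478806], [0.0, 388.48996879121313, 194.25847847597163], [0.0, 0.0, 1.0]] [ 1.417 -0.08   0.694] [-0.81  0.07 -0.59]
side [[456.45982839597076, 0.0, 253.38098905563447], [0.0, 456.45982839597076, 187.37952786152977], [0.0, 0.0, 1.0]] [ 0.126 -0.79   0.828] [ 0.4   0.67 -0.62]
```

View pics/scene0.png

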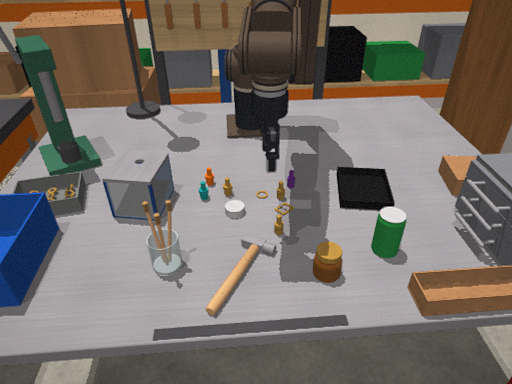

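View pics/side0.png

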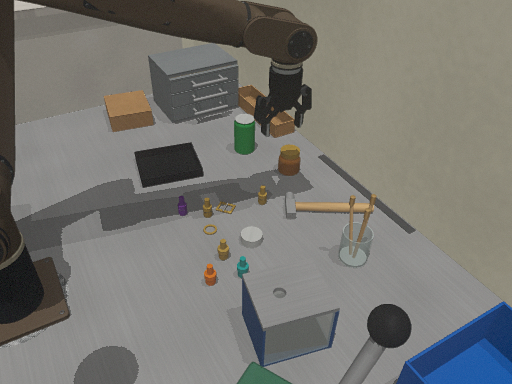

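Scene shows brass caps at (228,187), (281,191) and (279,225). The possible confusions are the purple one (291,179), orange (209,176), turquoise (204,190), plus the ring (262,195) and buckle (284,209). In the side view the caps are at (223,249), (207,207) and (263,195), the bore at (280,293) (scene (139,162)), and the tray at (168,164).

```bash
cat > h.py <<'E'
import numpy as np, cv2
from plant import ctrl, optics
def snap(n,f=None):
    d=optics.read_camera(n)
    if f: cv2.imwrite('pics/'+f,d['color'])
    return d
def ray(d,uv):
    c=-d['R'].T@d['t']; r=d['R'].T@np.linalg.inv(d['K'])@np.array([*uv,1.]); return c,r/np.linalg.norm(r)
def atz(d,uv,z):
    c,r=ray(d,uv); return c+r*(z-c[2])/r[2]
def proj(d,X):
    p=d['K']@(d['R']@np.array(X,float)+d['t']); return p[:2]/p[2]
def tri(d1,u1,d2,u2):
    A=[];b=[]
    for d,u in((d1,u1),(d2,u2)):
        c,r=ray(d,u);P=np.eye(3)-np.outer(r,r);A.append(P);b.append(P@c)
    A=np.vstack(A);b=np.hstack(b);X=np.linalg.lstsq(A,b,rcond=None)[0]
    return X,np.linalg.norm(A@X-b)
E
python3 - <<'E'
from h import *
S=snap('scene');D=snap('side')
def cen(d,uv,w=11):
    im=d['color'];u,v=uv
    h=cv2.cvtColor(im[v-w:v+w+1,u-w:u+w+1],cv2.COLOR_BGR2HSV)
    m=((h[...,0]>12)&(h[...,0]<30)&(h[...,1]>110)).astype(np.uint8)
    n,l,st,c=cv2.connectedComponentsWithStats(m)
    i=1+np.argmax(st[1:,4]);x,y,ww,hh,a=st[i]
    return (c[i]+[u-w,v-w]),(ww,hh,a)
for n,a,b in(('1',(228,187),(223,249)),('2',(281,191),(207,207)),('3',(279,225),(263,195))):
    p,i=cen(S,a);q,j=cen(D,b);print(n,p.round(1),i,q.round(1),j,[x.round(4) for x in tri(S,p,D,q)],atz(S,p,.025).round(4),atz(D,q,.025).round(4))
print('bore',[x.round(4) for x in tri(S,(139,162),D,(280,293))],atz(S,(139,162),.13),atz(D,(280,293),.13))
a=S['color'][140:250,90:310];cv2.imwrite('pics/cropA.png',cv2.resize(a,None,fx=3.6,fy=3.6,interpolation=cv2.INTER_CUBIC))
b=D['color'][180:370,160:350];cv2.imwrite('pics/cropB.png',cv2.resize(b,None,fx=3.1,fy=3.1,interpolation=cv2.INTER_CUBIC))
c=[(337,170),(386,170),(392,206),(341,206)]
for p in c: print(atz(S,p,.03).round(3))
for p in [(135,162),(193,146),(202,176),(143,184)]: print('side tray',atz(D,p,.03).round(3))
E
```

```text
1 [227.3 187.1] (np.int32(9), np.int32(18), np.int32(109)) [222.7 249.4] (np.int32(11), np.int32(21), np.int32(158)) [array([ 0.4564, -0.0984,  0.0259]), np.float64(0.0007)] [ 0.4546 -0.098   0.025 ] [ 0.4568 -0.0983  0.025 ]
2 [280.2 190.7] (np.int32(7), np.int32(19), np.int32(106)) [206.9 207.8] (np.int32(9), np.int32(19), np.int32(116)) [array([0.4889, 0.0574, 0.0256]), np.float64(0.0006)] [0.4876 0.0578 0.025 ] [0.4892 0.0574 0.025 ]
3 [278.5 225.4] (np.int32(8), np.int32(20), np.int32(125)) [262.  195.2] (np.int32(9), np.int32(19), np.int32(110)) [array([0.6447, 0.0325, 0.0254]), np.float64(0.0009)] [0.6436 0.0331 0.025 ] [0.6449 0.0321 0.025 ]
bore [array([ 0.4579, -0.3402,  0.1278]), np.float64(0.0015)] [ 0.46059615 -0.3384574   0.13      ] [ 0.45718287 -0.34263778  0.13      ]
[0.399 0.251 0.03 ]
[0.413 0.406 0.03 ]
[0.596 0.357 0.03 ]
[0.583 0.216 0.03 ]
side tray [0.389 0.343 0.03 ]
side tray [0.576 0.34  0.03 ]
side tray [0.534 0.185 0.03 ]
side tray [0.374 0.23  0.03 ]
```

View pics/cropB.png

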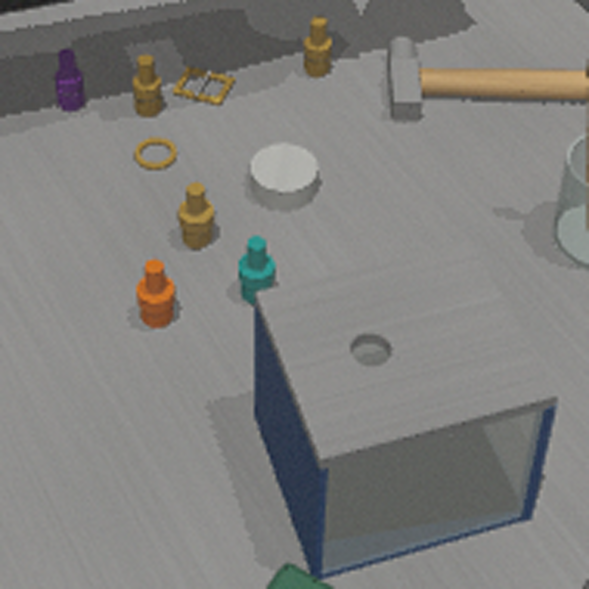

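Crop confirms it: the three brass caps (neck-up) sit at crop (196,215), (147,85) and (318,47), and the bore is at (371,349). I measure them at heights of about 25 mm, with the bore at 128 mm, so both are consistent with the given sizes. Setting out to cap 1, the one at (0.456,-0.098).

```bash
python3 -m creep '[{"x":-12.3,"y":-27.2,"z":8,"grip":0.45},{"x":-12.3,"y":-27.2,"z":8,"grip":0.45},{"x":-12.3,"y":-27.2,"z":8,"grip":0.45},{"x":-12.3,"y":-27.2,"z":8,"grip":0.45},{"x":-12.3,"y":-27.2,"z":8,"grip":0.45},{"x":-12.3,"y":-27.2,"z":8,"grip":0.45},{"x":-12.3,"y":-27.2,"z":8,"grip":0.45},{"x":-12.3,"y":-27.2,"z":8,"grip":0.45},{"grip":0.45},{"grip":0.45}]' 30
python3 - <<'E'
from h import *
W=snap('wrist','w1.png'); print((-W['R'].T@W['t']).round(3),W['R'][2].round(2),proj(W,(.456,-.098,.058)))
E
```

```text
[0.676 0.073 0.374] [-0.   -0.28 -0.96] [ 56.53434297 259.66036628]$[0]: bad value
```

View pics/w1.png

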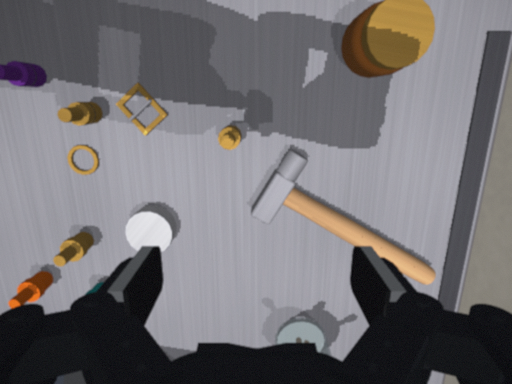

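The wrist view from the unmoved start shows the caps at (70,250), (75,112) and (229,138). The move was refused, so rows probably need all the keys.

```bash
python3 -m creep '[{"x":-12.3,"y":-27.2,"z":8,"rx":0,"ry":0,"rz":0,"grip":0.45},{"x":-12.3,"y":-27.2,"z":8,"rx":0,"ry":0,"rz":0,"grip":0.45},{"x":-12.3,"y":-27.2,"z":8,"rx":0,"ry":0,"rz":0,"grip":0.45},{"x":-12.3,"y":-27.2,"z":8,"rx":0,"ry":0,"rz":0,"grip":0.45},{"x":-12.3,"y":-27.2,"z":8,"rx":0,"ry":0,"rz":0,"grip":0.45},{"x":-12.3,"y":-27.2,"z":8,"rx":0,"ry":0,"rz":0,"grip":0.45},{"x":-12.3,"y":-27.2,"z":8,"rx":0,"ry":0,"rz":0,"grip":0.45},{"x":-12.3,"y":-27.2,"z":8,"rx":0,"ry":0,"rz":0,"grip":0.45},{"x":0,"y":0,"z":0,"rx":0,"ry":0,"rz":0,"grip":0.45},{"x":0,"y":0,"z":0,"rx":0,"ry":0,"rz":0,"grip":0.45}]' 30
cat >> h.py <<'E'
def brass(d,uv,w=40):
    u,v=map(int,uv);u0=max(u-w,0);v0=max(v-w,0)
    h=cv2.cvtColor(d['color'][v0:v+w+1,u0:u+w+1],cv2.COLOR_BGR2HSV)
    m=((h[...,0]>12)&(h[...,0]<30)&(h[...,1]>110)).astype(np.uint8)
    n,l,st,c=cv2.connectedComponentsWithStats(m)
    i=1+np.argmax(st[1:,4]); return c[i]+[u0,v0],st[i]+np.array([u0,v0,0,0,0])
E
python3 - <<'E'
from h import *
W=snap('wrist','w2.png'); S=snap('scene'); D=snap('side')
s=ctrl.get_state();print(s['time'],s['eef_pos'].round(4),s['opening'])
X=(.456,-.098,.026);print(proj(W,X),proj(W,(.456,-.098,.058)));q,st=brass(W,proj(W,X),30);print(q,st,atz(W,q,.026))
E
```

```text
time: 1.08
eef_pos: [0.4561, -0.0985, 0.1667]
tcp_rot: [0.708, 0.706, -0.0, -0.0]
contact_force: [0.4, 0.4, 0.8]
opening: 0.447
finger_force: 0.0
1.2333 [ 0.4587 -0.0985  0.1683] 0.45080637845091825
[255.05347345 179.84383625] [254.87843969 189.47662948]
[258.34379085 181.51764706] [244 165  30  34 765] [ 0.45901007 -0.09958661  0.026     ]
```

View pics/w2.png

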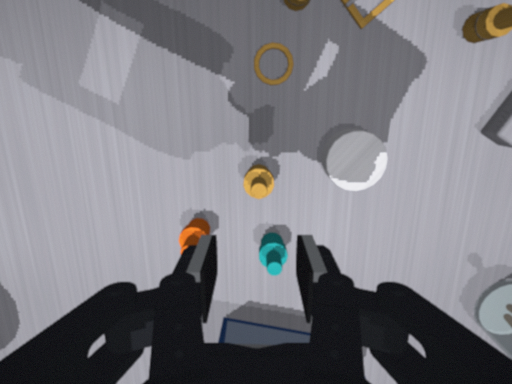

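Wrist view: cap 1 is at (258,182), between and ahead of the fingers as predicted, with orange (195,235) and turquoise (273,255) clear. I'll go down, grip, and lift.

```bash
python3 -m creep '[{"x":0,"y":1,"z":18.3,"rx":0,"ry":0,"rz":0,"grip":0.45},{"x":0,"y":0,"z":18.3,"rx":0,"ry":0,"rz":0,"grip":0.45},{"x":0,"y":0,"z":18.3,"rx":0,"ry":0,"rz":0,"grip":0.45},{"x":0,"y":0,"z":18.3,"rx":0,"ry":0,"rz":0,"grip":0.45},{"x":0,"y":0,"z":18.3,"rx":0,"ry":0,"rz":0,"grip":0.45},{"x":0,"y":0,"z":18.3,"rx":0,"ry":0,"rz":0,"grip":0.45},{"x":0,"y":0,"z":18.2,"rx":0,"ry":0,"rz":0,"grip":0.45},{"x":0,"y":0,"z":0,"rx":0,"ry":0,"rz":0,"grip":0.45},{"x":0,"y":0,"z":0,"rx":0,"ry":0,"rz":0,"grip":0},{"x":0,"y":0,"z":0,"rx":0,"ry":0,"rz":0,"grip":0}]' 30
python3 -m creep '[{"x":0,"y":0,"z":0,"rx":0,"ry":0,"rz":0,"grip":0},{"x":0,"y":0,"z":0,"rx":0,"ry":0,"rz":0,"grip":0},{"x":0,"y":0,"z":0,"rx":0,"ry":0,"rz":0,"grip":0},{"x":0,"y":0,"z":-20,"rx":0,"ry":0,"rz":0,"grip":0},{"x":0,"y":0,"z":-30,"rx":0,"ry":0,"rz":0,"grip":0},{"x":0,"y":0,"z":-30,"rx":0,"ry":0,"rz":0,"grip":0},{"x":0,"y":0,"z":-30,"rx":0,"ry":0,"rz":0,"grip":0},{"x":0,"y":0,"z":-30,"rx":0,"ry":0,"rz":0,"grip":0},{"x":0,"y":0,"z":-15,"rx":0,"ry":0,"rz":0,"grip":0},{"x":0,"y":0,"z":0,"rx":0,"ry":0,"rz":0,"grip":0}]' 30
```

```text
time: 2.07
eef_pos: [0.4598, -0.0986, 0.0404]
tcp_rot: [0.707, 0.707, 0.0, 0.001]
contact_force: [0.7, -0.6, 0.9]
opening: 0.178
finger_force: 0.1
time: 2.9
eef_pos: [0.4609, -0.0995, 0.1996]
tcp_rot: [0.707, 0.707, 0.002, 0.005]
contact_force: [0.1, 0.1, -0.5]
opening: 0.148
finger_force: 29.3
```

```bash
python3 -m creep '[{"x":-20,"y":0,"z":0,"rx":0,"ry":0,"rz":0,"grip":0},{"x":-30,"y":0,"z":0,"rx":0,"ry":0,"rz":0,"grip":0},{"x":-30,"y":0,"z":0,"rx":0,"ry":0,"rz":0,"grip":0},{"x":-30,"y":0,"z":0,"rx":0,"ry":0,"rz":0,"grip":0},{"x":-30,"y":0,"z":0,"rx":0,"ry":0,"rz":0,"grip":0},{"x":-30,"y":0,"z":0,"rx":0,"ry":0,"rz":0,"grip":0},{"x":-30,"y":0,"z":0,"rx":0,"ry":0,"rz":0,"grip":0},{"x":-27,"y":0,"z":0,"rx":0,"ry":0,"rz":0,"grip":0},{"x":-15,"y":0,"z":0,"rx":0,"ry":0,"rz":0,"grip":0},{"x":0,"y":0,"z":0,"rx":0,"ry":0,"rz":0,"grip":0}]' 30
python3 - <<'E'
from h import *
for n in('scene','side','wrist'):
    d=snap(n,f'{n}3.png'); s=ctrl.get_state();print(s['eef_pos'].round(4),s['qpos'].round(4))
    print(n,proj(d,(.458,-.3405,.13)),proj(d,[*s['eef_pos'][:2],.155]))
a=cv2.imread('pics/scene3.png')[115:205,90:190];b=cv2.imread('pics/side3.png')[205:325,220:350];c=cv2.imread('pics/wrist3.png')[100:384,120:400]
r=lambda i:cv2.resize(i,(390,300),interpolation=cv2.INTER_CUBIC)
cv2.imwrite('pics/m3.png',np.vstack([np.hstack([r(a),r(b)]),np.hstack([r(c),r(c)*0])]))
E
```

```text
time: 3.73
eef_pos: [0.4576, -0.3426, 0.1929]
tcp_rot: [0.708, 0.706, -0.0, -0.001]
contact_force: [-0.2, -0.5, -0.9]
opening: 0.149
finger_force: 29.3
[ 0.4577 -0.3407  0.1929] [-8.1780e-01  9.4300e-02  1.8712e+00  4.0000e-04  1.1788e+00 -8.1590e-01]
scene [138.409436   161.55367288] [136.65522795 153.72628486]
[ 0.4579 -0.3396  0.193 ] [-8.1640e-01  9.3100e-02  1.8723e+00  7.0000e-04  1.1791e+00 -8.1590e-01]
side [279.7564226  292.04340871] [280.18082391 283.22664978]
[ 0.458  -0.3391  0.1932] [-8.1550e-01  9.2200e-02  1.8727e+00  6.0000e-04  1.1791e+00 -8.1590e-01]
wrist [255.03352597 210.01782917] [254.85769702 221.61477398]
```

View pics/m3.png

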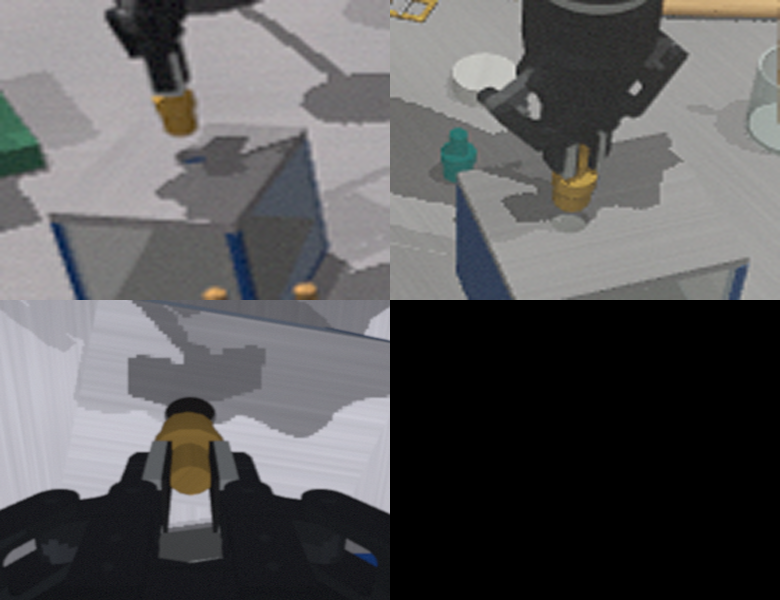

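Composite: side view shows the cap foot at (280,290) over the bore (281,293). The wrist view shows the bore at (256,210) with the cap axis at column 256. Bore ≈ (0.459,-0.341); the hand is at (0.458,-0.339). I'll correct by 2 mm and enter with the taper.

```bash
python3 -m creep '[{"x":-1,"y":0.5,"z":4,"rx":0,"ry":0,"rz":0,"grip":0},{"x":-1,"y":0.5,"z":5,"rx":0,"ry":0,"rz":0,"grip":0},{"x":0,"y":0,"z":5,"rx":0,"ry":0,"rz":0,"grip":0},{"x":0,"y":0,"z":4,"rx":0,"ry":0,"rz":0,"grip":0},{"x":0,"y":0,"z":4,"rx":0,"ry":0,"rz":0,"grip":0},{"x":0,"y":0,"z":3,"rx":0,"ry":0,"rz":0,"grip":0},{"x":0,"y":0,"z":1,"rx":0,"ry":0,"rz":0,"grip":0},{"x":0,"y":0,"z":1,"rx":0,"ry":0,"rz":0,"grip":0},{"x":0,"y":0,"z":0,"rx":0,"ry":0,"rz":0,"grip":0},{"x":0,"y":0,"z":0,"rx":0,"ry":0,"rz":0,"grip":0}]' 30
python3 -m creep '[{"x":0,"y":0,"z":1,"rx":0,"ry":0,"rz":0,"grip":0},{"x":0,"y":0,"z":1,"rx":0,"ry":0,"rz":0,"grip":0},{"x":0,"y":0,"z":0.5,"rx":0,"ry":0,"rz":0,"grip":0},{"x":0,"y":0,"z":0.5,"rx":0,"ry":0,"rz":0,"grip":0},{"x":0,"y":0,"z":0,"rx":0,"ry":0,"rz":0,"grip":0},{"x":0,"y":0,"z":0,"rx":0,"ry":0,"rz":0,"grip":0},{"x":0,"y":0,"z":0,"rx":0,"ry":0,"rz":0,"grip":0},{"x":0,"y":0,"z":0,"rx":0,"ry":0,"rz":0,"grip":0},{"x":0,"y":0,"z":0,"rx":0,"ry":0,"rz":0,"grip":0},{"x":0,"y":0,"z":0,"rx":0,"ry":0,"rz":0,"grip":0}]' 30
```

```text
time: 4.72
eef_pos: [0.4594, -0.3422, 0.1677]
tcp_rot: [0.707, 0.707, 0.0, -0.0]
contact_force: [-0.9, 2.6, 2.1]
opening: 0.147
finger_force: 29.7
time: 5.55
eef_pos: [0.4598, -0.3427, 0.1673]
tcp_rot: [0.707, 0.707, -0.0, 0.001]
contact_force: [-4.1, 4.8, 11.0]
opening: 0.149
finger_force: 30.9
```

The taper touches the rim: 11 N up, with a sideways push toward -x,+y. I'll back off, shift that way and feel again.

```bash
python3 -m creep '[{"x":0,"y":0,"z":-3,"rx":0,"ry":0,"rz":0,"grip":0},{"x":0,"y":0,"z":-3,"rx":0,"ry":0,"rz":0,"grip":0},{"x":1.5,"y":-1.3,"z":0,"rx":0,"ry":0,"rz":0,"grip":0},{"x":0,"y":0,"z":0,"rx":0,"ry":0,"rz":0,"grip":0},{"x":0,"y":0,"z":2,"rx":0,"ry":0,"rz":0,"grip":0},{"x":0,"y":0,"z":2,"rx":0,"ry":0,"rz":0,"grip":0},{"x":0,"y":0,"z":1,"rx":0,"ry":0,"rz":0,"grip":0},{"x":0,"y":0,"z":1,"rx":0,"ry":0,"rz":0,"grip":0},{"x":0,"y":0,"z":0,"rx":0,"ry":0,"rz":0,"grip":0},{"x":0,"y":0,"z":0,"rx":0,"ry":0,"rz":0,"grip":0}]' 30
python3 - <<'E'
from h import *
for n in('scene','side','wrist'):
    d=snap(n,f'{n}4.png'); s=ctrl.get_state();print(s['eef_pos'].round(4),s['contact_force'].round(1),s['wrist_torque'].round(2))
E
```

```text
time: 6.38
eef_pos: [0.4581, -0.3406, 0.1639]
tcp_rot: [0.707, 0.707, 0.0, -0.0]
contact_force: [1.2, 0.6, -1.5]
opening: 0.149
finger_force: 29.2
[ 0.4581 -0.3406  0.1639] [ 1.4  1.2 -1.7] [ 0.2  -0.27 -0.01]
[ 0.4581 -0.3407  0.164 ] [ 1.   0.3 -1.4] [ 0.23 -0.25  0.  ]
[ 0.4581 -0.3407  0.164 ] [ 0.3  1.4 -2.8] [ 0.25 -0.29  0.03]
```

Free now, with the taper in. I'll go on down in small steps, staying above band contact (22 mm).

```bash
python3 -m creep '[{"x":0,"y":0,"z":1,"rx":0,"ry":0,"rz":0,"grip":0},{"x":0,"y":0,"z":1,"rx":0,"ry":0,"rz":0,"grip":0},{"x":0,"y":0,"z":1,"rx":0,"ry":0,"rz":0,"grip":0},{"x":0,"y":0,"z":1,"rx":0,"ry":0,"rz":0,"grip":0},{"x":0,"y":0,"z":1,"rx":0,"ry":0,"rz":0,"grip":0},{"x":0,"y":0,"z":0,"rx":0,"ry":0,"rz":0,"grip":0},{"x":0,"y":0,"z":0,"rx":0,"ry":0,"rz":0,"grip":0},{"x":0,"y":0,"z":0,"rx":0,"ry":0,"rz":0,"grip":0},{"x":0,"y":0,"z":0,"rx":0,"ry":0,"rz":0,"grip":0},{"x":0,"y":0,"z":0,"rx":0,"ry":0,"rz":0,"grip":0}]' 30
```

```text
time: 7.37
eef_pos: [0.4582, -0.3408, 0.1593]
tcp_rot: [0.707, 0.707, 0.0, 0.0]
contact_force: [2.1, 0.8, -0.2]
opening: 0.146
finger_force: 29.3
```

```bash
python3 -m creep '[{"x":0,"y":0.3,"z":1,"rx":0,"ry":0,"rz":0,"grip":0},{"x":0,"y":0,"z":1,"rx":0,"ry":0,"rz":0,"grip":0},{"x":0,"y":0,"z":1,"rx":0,"ry":0,"rz":0,"grip":0},{"x":0,"y":0,"z":1,"rx":0,"ry":0,"rz":0,"grip":0},{"x":0,"y":0,"z":1,"rx":0,"ry":0,"rz":0,"grip":0},{"x":0,"y":0,"z":1,"rx":0,"ry":0,"rz":0,"grip":0},{"x":0,"y":0,"z":1,"rx":0,"ry":0,"rz":0,"grip":0},{"x":0,"y":0,"z":1,"rx":0,"ry":0,"rz":0,"grip":0},{"x":0,"y":0,"z":1,"rx":0,"ry":0,"rz":0,"grip":0},{"x":0,"y":0,"z":0,"rx":0,"ry":0,"rz":0,"grip":0}]' 30
python3 -m creep '[{"x":0,"y":0,"z":1,"rx":0,"ry":0,"rz":0,"grip":0},{"x":0,"y":0,"z":0.5,"rx":0,"ry":0,"rz":0,"grip":0},{"x":0,"y":0,"z":0.5,"rx":0,"ry":0,"rz":0,"grip":0},{"x":0,"y":0,"z":0,"rx":0,"ry":0,"rz":0,"grip":0},{"x":0,"y":0,"z":0,"rx":0,"ry":0,"rz":0,"grip":0},{"x":0,"y":0,"z":0,"rx":0,"ry":0,"rz":0,"grip":0},{"x":0,"y":0,"z":0,"rx":0,"ry":0,"rz":0,"grip":0},{"x":0,"y":0,"z":0,"rx":0,"ry":0,"rz":0,"grip":0},{"x":0,"y":0,"z":0,"rx":0,"ry":0,"rz":0,"grip":0},{"x":0,"y":0,"z":0,"rx":0,"ry":0,"rz":0,"grip":0}]' 30
```

```text
time: 8.2
eef_pos: [0.4582, -0.3407, 0.1499]
tcp_rot: [0.707, 0.707, 0.0, -0.0]
contact_force: [0.3, 2.8, -0.2]
opening: 0.149
finger_force: 29.4
time: 9.03
eef_pos: [0.4584, -0.3409, 0.1486]
tcp_rot: [0.707, 0.707, -0.0, -0.0]
contact_force: [-2.6, 3.3, 5.7]
opening: 0.152
finger_force: 29.9
```

It meets resistance at ~22 mm depth (5.7 N): probably the band. I'll release and see whether it drops.

```bash
python3 -m creep '[{"x":0,"y":0,"z":-0.5,"rx":0,"ry":0,"rz":0,"grip":0},{"x":0,"y":0,"z":0,"rx":0,"ry":0,"rz":0,"grip":0.35},{"x":0,"y":0,"z":0,"rx":0,"ry":0,"rz":0,"grip":0.35},{"x":0,"y":0,"z":0,"rx":0,"ry":0,"rz":0,"grip":0.35},{"x":0,"y":0,"z":0,"rx":0,"ry":0,"rz":0,"grip":0.35},{"x":0,"y":0,"z":0,"rx":0,"ry":0,"rz":0,"grip":0.35},{"x":0,"y":0,"z":0,"rx":0,"ry":0,"rz":0,"grip":0.35},{"x":0,"y":0,"z":0,"rx":0,"ry":0,"rz":0,"grip":0.35},{"x":0,"y":0,"z":0,"rx":0,"ry":0,"rz":0,"grip":0.35},{"x":0,"y":0,"z":0,"rx":0,"ry":0,"rz":0,"grip":0.35}]' 30
python3 - <<'E'
from h import *
for n,u in(('side',(280,280)),('wrist',(256,230)),('scene',(138,155))):
    d=snap(n,f'{n}5.png'); 
    try: print(n,brass(d,u,25))
    except Exception as e: print(n,'none')
a=cv2.imread('pics/scene5.png')[115:205,90:190];b=cv2.imread('pics/side5.png')[205:325,220:350]
r=lambda i:cv2.resize(i,(390,300),interpolation=cv2.INTER_CUBIC)
cv2.imwrite('pics/m5.png',np.hstack([r(a),r(b)]))
E
```

```text
time: 9.87
eef_pos: [0.4584, -0.3409, 0.1488]
tcp_rot: [0.707, 0.707, -0.0, 0.0]
contact_force: [-0.0, 0.0, -0.9]
opening: 0.354
finger_force: 0.0
side (array([280.83850932, 288.91925466]), array([274, 278,  14,  20, 161]))
wrist (array([255.26734258, 235.99679829]), array([ 231,  213,   50,   43, 1874]))
scene (array([139.31111111, 160.31111111]), array([134, 156,  10,   8,  45]))
```

View pics/m5.png

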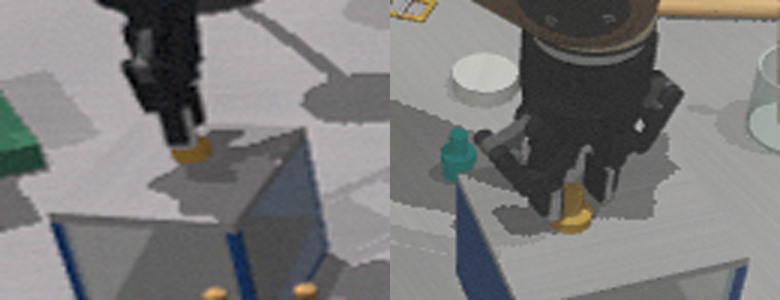

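The cap rests on its band at the mouth (side (281,289)), so cap 1 is oversize. I'll regrip, lift it out, and locate the tray numerically.

```bash
python3 -m creep '[{"x":0,"y":0,"z":1.5,"rx":0,"ry":0,"rz":0,"grip":0.35},{"x":0,"y":0,"z":1.5,"rx":0,"ry":0,"rz":0,"grip":0.35},{"x":0,"y":0,"z":0,"rx":0,"ry":0,"rz":0,"grip":0},{"x":0,"y":0,"z":0,"rx":0,"ry":0,"rz":0,"grip":0},{"x":0,"y":0,"z":0,"rx":0,"ry":0,"rz":0,"grip":0},{"x":0,"y":0,"z":0,"rx":0,"ry":0,"rz":0,"grip":0},{"x":0,"y":0,"z":-5,"rx":0,"ry":0,"rz":0,"grip":0},{"x":0,"y":0,"z":-10,"rx":0,"ry":0,"rz":0,"grip":0},{"x":0,"y":0,"z":-20,"rx":0,"ry":0,"rz":0,"grip":0},{"x":0,"y":0,"z":-20,"rx":0,"ry":0,"rz":0,"grip":0}]' 30
python3 - <<'E'
from h import *
for n,roi in(('scene',(320,155,90,65)),('side',(120,130,100,70))):
    d=snap(n);x,y,w,h=roi;g=d['color'][y:y+h,x:x+w].max(2);m=(g<60).astype(np.uint8)
    k,l,st,c=cv2.connectedComponentsWithStats(m);i=1+np.argmax(st[1:,4])
    ct=cv2.findContours((l==i).astype(np.uint8),0,2)[0][0][:,0]+[x,y]
    W=np.array([atz(d,p,.0)[:2] for p in ct]),np.array([atz(d,p,.03)[:2] for p in ct])
    for w_ in W: print(n,st[i],cv2.minAreaRect(w_.astype(np.float32)))
E
```

```text
time: 10.85
eef_pos: [0.4582, -0.3406, 0.2015]
tcp_rot: [0.707, 0.707, 0.0, -0.001]
contact_force: [-1.1, -0.8, -0.3]
opening: 0.148
finger_force: 29.2
scene [  17   12   57   43 2072] ((0.45542964339256287, 0.32394546270370483), (0.1596091240644455, 0.22490745782852173), 79.21733093261719)
scene [  17   12   57   43 2072] ((0.49700888991355896, 0.30645251274108887), (0.15270550549030304, 0.215179443359375), 79.21733856201172)
side [  15   13   68   44 2114] ((0.48591360449790955, 0.33204469084739685), (0.18819230794906616, 0.1848067194223404), 79.07907104492188)
side [  15   13   68   44 2114] ((0.47285130620002747, 0.2913738191127777), (0.18136978149414062, 0.17810694873332977), 79.07908630371094)
```

```bash
python3 -m creep '[{"x":20,"y":0,"z":0,"rx":0,"ry":0,"rz":0,"grip":0},{"x":35,"y":3,"z":0,"rx":0,"ry":0,"rz":0,"grip":0},{"x":35,"y":3,"z":0,"rx":0,"ry":0,"rz":0,"grip":0},{"x":35,"y":3,"z":0,"rx":0,"ry":0,"rz":0,"grip":0},{"x":35,"y":3,"z":0,"rx":0,"ry":0,"rz":0,"grip":0},{"x":35,"y":3,"z":0,"rx":0,"ry":0,"rz":0,"grip":0},{"x":35,"y":3,"z":0,"rx":0,"ry":0,"rz":0,"grip":0},{"x":35,"y":3,"z":0,"rx":0,"ry":0,"rz":0,"grip":0},{"x":35,"y":0,"z":0,"rx":0,"ry":0,"rz":0,"grip":0},{"x":35,"y":0,"z":0,"rx":0,"ry":0,"rz":0,"grip":0}]' 30
python3 -m creep '[{"x":35,"y":0,"z":0,"rx":0,"ry":0,"rz":0,"grip":0},{"x":35,"y":0,"z":0,"rx":0,"ry":0,"rz":0,"grip":0},{"x":35,"y":0,"z":0,"rx":0,"ry":0,"rz":0,"grip":0},{"x":35,"y":0,"z":0,"rx":0,"ry":0,"rz":0,"grip":0},{"x":35,"y":0,"z":0,"rx":0,"ry":0,"rz":0,"grip":0},{"x":35,"y":0,"z":0,"rx":0,"ry":0,"rz":0,"grip":0},{"x":35,"y":0,"z":0,"rx":0,"ry":0,"rz":0,"grip":0},{"x":35,"y":0,"z":0,"rx":0,"ry":0,"rz":0,"grip":0},{"x":35,"y":0,"z":0,"rx":0,"ry":0,"rz":0,"grip":0},{"x":20,"y":0,"z":0,"rx":0,"ry":0,"rz":0,"grip":0}]' 30
python3 - <<'E'
from h import *
d=snap('wrist','w6.png');d=snap('wrist');s=ctrl.get_state();print(s['eef_pos'],s['tcp_rot'],s['opening'],s['finger_force'])
E
```

```text
time: 11.78
eef_pos: [0.4789, -0.0041, 0.2003]
tcp_rot: [0.707, 0.707, 0.0, -0.0]
contact_force: [1.0, 0.2, -0.8]
opening: 0.152
finger_force: 29.3
time: 12.62
eef_pos: [0.4786, 0.3322, 0.2001]
tcp_rot: [0.706, 0.708, 0.0, -0.0]
contact_force: [0.1, -0.8, -0.1]
opening: 0.15
finger_force: 29.3
[0.47858001 0.33185243 0.20002862] [ 7.05695318e-01  7.08515309e-01 -5.14380064e-05 -4.15007025e-04] 0.14996741415116094 29.30715322494507
```

View pics/w6.png

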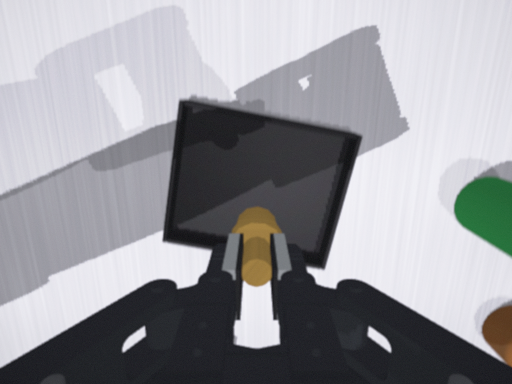

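The tray rim corners in the wrist view are (180,100), (360,136), (325,267) and (164,241), with the cap at (256,240).

Run:
```python
from h import *
d=snap('wrist');c=[atz(d,p,.03)[:2] for p in((180,100),(360,136),(325,267),(164,241))]
print(np.round(c,3),np.mean(c,0),[np.linalg.norm(c[i]-c[i-1]).round(3) for i in range(4)]);print(proj(d,(.4786,.332,.005)))
```

```text
[[0.408 0.402]
 [0.58  0.369]
 [0.555 0.227]
 [0.381 0.257]] [0.48101868 0.31376577] [np.float64(0.147), np.float64(0.176), np.float64(0.145), np.float64(0.177)]
[255.402689   167.74842242]
```

```bash
python3 -m creep '[{"x":12,"y":2,"z":15,"rx":0,"ry":0,"rz":0,"grip":0},{"x":0,"y":0,"z":20,"rx":0,"ry":0,"rz":0,"grip":0},{"x":0,"y":0,"z":20,"rx":0,"ry":0,"rz":0,"grip":0},{"x":0,"y":0,"z":20,"rx":0,"ry":0,"rz":0,"grip":0},{"x":0,"y":0,"z":20,"rx":0,"ry":0,"rz":0,"grip":0},{"x":0,"y":0,"z":20,"rx":0,"ry":0,"rz":0,"grip":0},{"x":0,"y":0,"z":20,"rx":0,"ry":0,"rz":0,"grip":0},{"x":0,"y":0,"z":15,"rx":0,"ry":0,"rz":0,"grip":0},{"x":0,"y":0,"z":4,"rx":0,"ry":0,"rz":0,"grip":0},{"x":0,"y":0,"z":0,"rx":0,"ry":0,"rz":0,"grip":0}]' 30
python3 -m creep '[{"x":0,"y":0,"z":0.7,"rx":0,"ry":0,"rz":0,"grip":0},{"x":0,"y":0,"z":0.7,"rx":0,"ry":0,"rz":0,"grip":0},{"x":0,"y":0,"z":0.6,"rx":0,"ry":0,"rz":0,"grip":0},{"x":0,"y":0,"z":0,"rx":0,"ry":0,"rz":0,"grip":0},{"x":0,"y":0,"z":0,"rx":0,"ry":0,"rz":0,"grip":0},{"x":0,"y":0,"z":0,"rx":0,"ry":0,"rz":0,"grip":0},{"x":0,"y":0,"z":0,"rx":0,"ry":0,"rz":0,"grip":0},{"x":0,"y":0,"z":0,"rx":0,"ry":0,"rz":0,"grip":0},{"x":0,"y":0,"z":0,"rx":0,"ry":0,"rz":0,"grip":0},{"x":0,"y":0,"z":0,"rx":0,"ry":0,"rz":0,"grip":0}]' 30
```

```text
time: 13.6
eef_pos: [0.4803, 0.3394, 0.0451]
tcp_rot: [0.708, 0.707, -0.002, -0.001]
contact_force: [1.0, 0.1, -2.4]
opening: 0.148
finger_force: 29.3
time: 14.43
eef_pos: [0.4814, 0.3412, 0.0448]
tcp_rot: [0.707, 0.707, -0.0, 0.0]
contact_force: [-0.1, 0.1, -0.6]
opening: 0.146
finger_force: 29.3
```

```bash
python3 -m creep '[{"x":0,"y":0,"z":0.5,"rx":0,"ry":0,"rz":0,"grip":0},{"x":0,"y":0,"z":0.5,"rx":0,"ry":0,"rz":0,"grip":0},{"x":0,"y":0,"z":0.5,"rx":0,"ry":0,"rz":0,"grip":0},{"x":0,"y":0,"z":0.5,"rx":0,"ry":0,"rz":0,"grip":0},{"x":0,"y":0,"z":0,"rx":0,"ry":0,"rz":0,"grip":0},{"x":0,"y":0,"z":0,"rx":0,"ry":0,"rz":0,"grip":0},{"x":0,"y":0,"z":0,"rx":0,"ry":0,"rz":0,"grip":0},{"x":0,"y":0,"z":0,"rx":0,"ry":0,"rz":0,"grip":0},{"x":0,"y":0,"z":0,"rx":0,"ry":0,"rz":0,"grip":0},{"x":0,"y":0,"z":0,"rx":0,"ry":0,"rz":0,"grip":0}]' 30
```

```text
time: 15.27
eef_pos: [0.4814, 0.3411, 0.0428]
tcp_rot: [0.707, 0.707, 0.0, 0.0]
contact_force: [-0.1, 0.3, -1.7]
opening: 0.148
finger_force: 29.3
```

```bash
python3 -m creep '[{"x":0,"y":0,"z":0.5,"rx":0,"ry":0,"rz":0,"grip":0},{"x":0,"y":0,"z":0.5,"rx":0,"ry":0,"rz":0,"grip":0},{"x":0,"y":0,"z":0.5,"rx":0,"ry":0,"rz":0,"grip":0},{"x":0,"y":0,"z":0,"rx":0,"ry":0,"rz":0,"grip":0},{"x":0,"y":0,"z":0,"rx":0,"ry":0,"rz":0,"grip":0},{"x":0,"y":0,"z":0,"rx":0,"ry":0,"rz":0,"grip":0},{"x":0,"y":0,"z":0,"rx":0,"ry":0,"rz":0,"grip":0},{"x":0,"y":0,"z":0,"rx":0,"ry":0,"rz":0,"grip":0},{"x":0,"y":0,"z":0,"rx":0,"ry":0,"rz":0,"grip":0},{"x":0,"y":0,"z":0,"rx":0,"ry":0,"rz":0,"grip":0}]' 30
```

```text
time: 16.1
eef_pos: [0.4817, 0.3414, 0.0424]
tcp_rot: [0.707, 0.707, 0.0, 0.0]
contact_force: [-1.7, -1.2, 5.4]
opening: 0.147
finger_force: 30.0
```

Set down with 5 N. I'll release, rise, and go to cap 2.

```bash
python3 -m creep '[{"x":0,"y":0,"z":-0.5,"rx":0,"ry":0,"rz":0,"grip":0.35},{"x":0,"y":0,"z":0,"rx":0,"ry":0,"rz":0,"grip":0.35},{"x":0,"y":0,"z":0,"rx":0,"ry":0,"rz":0,"grip":0.35},{"x":0,"y":0,"z":0,"rx":0,"ry":0,"rz":0,"grip":0.35},{"x":0,"y":0,"z":-10,"rx":0,"ry":0,"rz":0,"grip":0.35},{"x":0,"y":0,"z":-20,"rx":0,"ry":0,"rz":0,"grip":0.35},{"x":0,"y":0,"z":-30,"rx":0,"ry":0,"rz":0,"grip":0.35},{"x":0,"y":0,"z":-30,"rx":0,"ry":0,"rz":0,"grip":0.35},{"x":-20,"y":0,"z":-30,"rx":0,"ry":0,"rz":0,"grip":0.35},{"x":-35,"y":0,"z":-8,"rx":0,"ry":0,"rz":0,"grip":0.35}]' 30
python3 -m creep '[{"x":-35,"y":0,"z":0,"rx":0,"ry":0,"rz":0,"grip":0.35},{"x":-35,"y":0,"z":0,"rx":0,"ry":0,"rz":0,"grip":0.35},{"x":-35,"y":0,"z":0,"rx":0,"ry":0,"rz":0,"grip":0.35},{"x":-35,"y":4,"z":0,"rx":0,"ry":0,"rz":0,"grip":0.35},{"x":-35,"y":4,"z":0,"rx":0,"ry":0,"rz":0,"grip":0.35},{"x":-34,"y":0,"z":0,"rx":0,"ry":0,"rz":0,"grip":0.35},{"x":-20,"y":0,"z":0,"rx":0,"ry":0,"rz":0,"grip":0.35},{"x":0,"y":0,"z":0,"rx":0,"ry":0,"rz":0,"grip":0.35},{"x":0,"y":0,"z":0,"rx":0,"ry":0,"rz":0,"grip":0.35},{"x":0,"y":0,"z":0,"rx":0,"ry":0,"rz":0,"grip":0.35}]' 30
python3 - <<'E'
from h import *
d=snap('wrist','w7.png');s=ctrl.get_state();print(s['eef_pos'].round(4))
q,st=brass(d,proj(d,(.489,.0574,.026)),30);print(q,st,atz(d,q,.026).round(4))
D=snap('side','s7.png');S=snap('scene')
q1,a=brass(S,proj(S,(.481,.341,.034)),14);q2,b=brass(D,proj(D,(.481,.341,.034)),14);print(q1,a,q2,b,tri(S,q1,D,q2))
h=cv2.cvtColor(d['color'],cv2.COLOR_BGR2HSV);m=((h[...,0]>135)&(h[...,0]<160)&(h[...,1]>100));v,u=np.nonzero(m);print('purple',u.mean(),v.mean(),atz(d,(u.mean(),v.mean()),.026),u.max(),v.max())
E
```

```text
time: 16.93
eef_pos: [0.4843, 0.2887, 0.1769]
tcp_rot: [0.706, 0.708, 0.005, 0.002]
contact_force: [1.1, -0.2, 0.3]
opening: 0.347
finger_force: 0.0
time: 17.77
eef_pos: [0.4894, 0.0576, 0.1702]
tcp_rot: [0.707, 0.707, 0.0, 0.0]
contact_force: [-0.0, 0.1, -0.0]
opening: 0.351
finger_force: 0.0
[0.4894 0.058  0.1701]
[256.58670989 180.18800648] [244 164  26  33 617] [0.4909 0.0569 0.026 ]
[373.67901235 182.06790123] [368 171  12  21 162] [164.29661017 153.98305085] [160 145   9  18 118] (array([0.4799928 , 0.34204234, 0.03134825]), np.float64(0.0024029094409970028))
purple 194.3443113772455 137.54191616766468 [0.43534701 0.09613953 0.026     ] 210 151
```

View pics/w7.png

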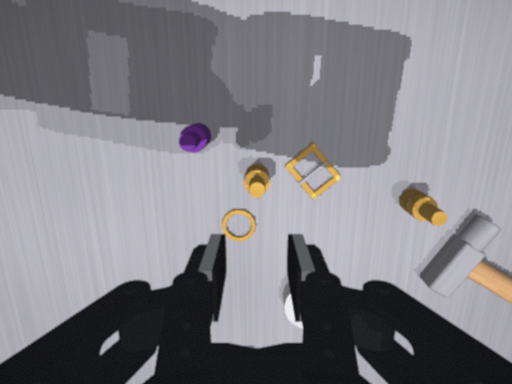

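That was the last of my ten pictures. It shows cap 2 at (257,180) between the fingers' line, purple clear at (194,138), and the buckle's near corner at (286,163), flat and below fingertip height. Cap 1 triangulates at (0.480,0.342) with its centroid at z 31 mm, so it stands in the tray. Gripping cap 2 and carrying it to the bore.

```bash
python3 -m creep '[{"x":0,"y":0,"z":18.9,"rx":0,"ry":0,"rz":0,"grip":0.35},{"x":0,"y":0,"z":18.9,"rx":0,"ry":0,"rz":0,"grip":0.35},{"x":0,"y":0,"z":18.9,"rx":0,"ry":0,"rz":0,"grip":0.35},{"x":0,"y":0,"z":18.9,"rx":0,"ry":0,"rz":0,"grip":0.35},{"x":0,"y":0,"z":18.9,"rx":0,"ry":0,"rz":0,"grip":0.35},{"x":0,"y":0,"z":18.9,"rx":0,"ry":0,"rz":0,"grip":0.35},{"x":0,"y":0,"z":18.9,"rx":0,"ry":0,"rz":0,"grip":0.35},{"x":0,"y":0,"z":0,"rx":0,"ry":0,"rz":0,"grip":0.35},{"x":0,"y":0,"z":0,"rx":0,"ry":0,"rz":0,"grip":0},{"x":0,"y":0,"z":0,"rx":0,"ry":0,"rz":0,"grip":0}]' 30
python3 -m creep '[{"x":0,"y":0,"z":0,"rx":0,"ry":0,"rz":0,"grip":0},{"x":0,"y":0,"z":0,"rx":0,"ry":0,"rz":0,"grip":0},{"x":0,"y":0,"z":-10,"rx":0,"ry":0,"rz":0,"grip":0},{"x":0,"y":0,"z":-25,"rx":0,"ry":0,"rz":0,"grip":0},{"x":0,"y":0,"z":-30,"rx":0,"ry":0,"rz":0,"grip":0},{"x":0,"y":0,"z":-30,"rx":0,"ry":0,"rz":0,"grip":0},{"x":0,"y":0,"z":-30,"rx":0,"ry":0,"rz":0,"grip":0},{"x":0,"y":0,"z":-30,"rx":0,"ry":0,"rz":0,"grip":0},{"x":0,"y":0,"z":0,"rx":0,"ry":0,"rz":0,"grip":0},{"x":0,"y":0,"z":0,"rx":0,"ry":0,"rz":0,"grip":0}]' 30
```

```text
time: 18.75
eef_pos: [0.49, 0.0576, 0.0383]
tcp_rot: [0.707, 0.707, 0.0, 0.0]
contact_force: [0.7, -0.0, -0.6]
opening: 0.146
finger_force: 29.2
time: 19.58
eef_pos: [0.4909, 0.057, 0.1962]
tcp_rot: [0.707, 0.707, 0.002, 0.003]
contact_force: [-0.7, -0.1, -1.5]
opening: 0.148
finger_force: 29.4
```

```bash
python3 -m creep '[{"x":-20,"y":0,"z":0,"rx":0,"ry":0,"rz":0,"grip":0},{"x":-35,"y":-4,"z":0,"rx":0,"ry":0,"rz":0,"grip":0},{"x":-35,"y":-4,"z":0,"rx":0,"ry":0,"rz":0,"grip":0},{"x":-35,"y":-4,"z":0,"rx":0,"ry":0,"rz":0,"grip":0},{"x":-35,"y":-4,"z":0,"rx":0,"ry":0,"rz":0,"grip":0},{"x":-35,"y":-4,"z":0,"rx":0,"ry":0,"rz":0,"grip":0},{"x":-35,"y":-4,"z":0,"rx":0,"ry":0,"rz":0,"grip":0},{"x":-35,"y":-4,"z":0,"rx":0,"ry":0,"rz":0,"grip":0},{"x":-35,"y":-3,"z":0,"rx":0,"ry":0,"rz":0,"grip":0},{"x":-35,"y":0,"z":0,"rx":0,"ry":0,"rz":0,"grip":0}]' 30
python3 -m creep '[{"x":-30,"y":0,"z":0,"rx":0,"ry":0,"rz":0,"grip":0},{"x":-20,"y":0,"z":0,"rx":0,"ry":0,"rz":0,"grip":0},{"x":-13.5,"y":0,"z":0,"rx":0,"ry":0,"rz":0,"grip":0},{"x":0,"y":0,"z":0,"rx":0,"ry":0,"rz":0,"grip":0},{"x":0,"y":0,"z":0,"rx":0,"ry":0,"rz":0,"grip":0},{"x":0,"y":0,"z":0,"rx":0,"ry":0,"rz":0,"grip":0},{"x":0,"y":0,"z":0,"rx":0,"ry":0,"rz":0,"grip":0},{"x":0,"y":0,"z":0,"rx":0,"ry":0,"rz":0,"grip":0},{"x":0,"y":0,"z":0,"rx":0,"ry":0,"rz":0,"grip":0},{"x":0,"y":0,"z":0,"rx":0,"ry":0,"rz":0,"grip":0}]' 30
python3 - <<'E'
from h import *
s=ctrl.get_state();print(s['eef_pos'].round(4))
for n in('scene','side','wrist'):
    d=snap(n,f'{n}8.png');q,st=brass(d,proj(d,[*s['eef_pos'][:2],.17]),25 if n!='wrist' else 60);print(n,q.round(1),st,'pred',proj(d,[*s['eef_pos'][:2],s['eef_pos'][2]-.02]).round(1))
    d['color']=cv2.imread(f'pics/{n}3.png');q,st=brass(d,proj(d,[.458,-.339,.17]),25 if n!='wrist' else 60);print('   cap1 then',q.round(1),st)
E
```

```text
time: 20.42
eef_pos: [0.4566, -0.2787, 0.1907]
tcp_rot: [0.707, 0.707, -0.0, -0.002]
contact_force: [0.1, -0.0, -0.6]
opening: 0.152
finger_force: 29.4
time: 21.25
eef_pos: [0.4586, -0.3407, 0.1927]
tcp_rot: [0.707, 0.707, 0.0, 0.0]
contact_force: [-0.6, 0.5, -1.6]
opening: 0.15
finger_force: 29.4
[ 0.4586 -0.3407  0.1927]
scene [135.4 148.9] [131 143   9  12  79] pred [135.4 148.2]
   cap1 then [134.9 148.4] [129 142  11  13  95]
side [282.4 277.4] [276 261  13  27 170] pred [281.3 277.2]
   cap1 then [281.3 278.7] [274 263  15  27 206]
wrist [256.3 247. ] [ 238  208   38   80 2246] pred [254.4 234. ]
   cap1 then [255.7 242.6] [ 232  205   47   79 2295]
```

In hand just as cap 1 was. Feeling into the bore.

```bash
python3 -m creep '[{"x":0,"y":0,"z":4,"rx":0,"ry":0,"rz":0,"grip":0},{"x":0,"y":0,"z":5,"rx":0,"ry":0,"rz":0,"grip":0},{"x":0,"y":0,"z":5,"rx":0,"ry":0,"rz":0,"grip":0},{"x":0,"y":0,"z":4,"rx":0,"ry":0,"rz":0,"grip":0},{"x":0,"y":0,"z":4,"rx":0,"ry":0,"rz":0,"grip":0},{"x":0,"y":0,"z":3,"rx":0,"ry":0,"rz":0,"grip":0},{"x":0,"y":0,"z":1,"rx":0,"ry":0,"rz":0,"grip":0},{"x":0,"y":0,"z":1,"rx":0,"ry":0,"rz":0,"grip":0},{"x":0,"y":0,"z":0,"rx":0,"ry":0,"rz":0,"grip":0},{"x":0,"y":0,"z":0,"rx":0,"ry":0,"rz":0,"grip":0}]' 30
python3 -m creep '[{"x":0,"y":0,"z":1,"rx":0,"ry":0,"rz":0,"grip":0},{"x":0,"y":0,"z":1,"rx":0,"ry":0,"rz":0,"grip":0},{"x":0,"y":0,"z":0.5,"rx":0,"ry":0,"rz":0,"grip":0},{"x":0,"y":0,"z":0,"rx":0,"ry":0,"rz":0,"grip":0},{"x":0,"y":0,"z":0,"rx":0,"ry":0,"rz":0,"grip":0},{"x":0,"y":0,"z":0,"rx":0,"ry":0,"rz":0,"grip":0},{"x":0,"y":0,"z":0,"rx":0,"ry":0,"rz":0,"grip":0},{"x":0,"y":0,"z":0,"rx":0,"ry":0,"rz":0,"grip":0},{"x":0,"y":0,"z":0,"rx":0,"ry":0,"rz":0,"grip":0},{"x":0,"y":0,"z":0,"rx":0,"ry":0,"rz":0,"grip":0}]' 30
```

```text
time: 22.23
eef_pos: [0.4584, -0.3413, 0.1656]
tcp_rot: [0.707, 0.707, 0.0, -0.0]
contact_force: [-1.4, 0.1, -1.2]
opening: 0.149
finger_force: 29.5
time: 23.07
eef_pos: [0.4586, -0.3415, 0.1648]
tcp_rot: [0.707, 0.707, -0.0, 0.0]
contact_force: [-3.0, 2.4, 6.3]
opening: 0.148
finger_force: 30.0
```

```bash
python3 -m creep '[{"x":0,"y":0,"z":-2,"rx":0,"ry":0,"rz":0,"grip":0},{"x":0.8,"y":-0.9,"z":-1,"rx":0,"ry":0,"rz":0,"grip":0},{"x":0,"y":0,"z":0,"rx":0,"ry":0,"rz":0,"grip":0},{"x":0,"y":0,"z":1,"rx":0,"ry":0,"rz":0,"grip":0},{"x":0,"y":0,"z":1,"rx":0,"ry":0,"rz":0,"grip":0},{"x":0,"y":0,"z":1,"rx":0,"ry":0,"rz":0,"grip":0},{"x":0,"y":0,"z":1,"rx":0,"ry":0,"rz":0,"grip":0},{"x":0,"y":0,"z":0,"rx":0,"ry":0,"rz":0,"grip":0},{"x":0,"y":0,"z":0,"rx":0,"ry":0,"rz":0,"grip":0},{"x":0,"y":0,"z":0,"rx":0,"ry":0,"rz":0,"grip":0}]' 30
```

```text
time: 23.9
eef_pos: [0.4574, -0.3403, 0.1615]
tcp_rot: [0.707, 0.707, 0.0, -0.0]
contact_force: [1.0, 1.6, -2.3]
opening: 0.147
finger_force: 29.4
```

```bash
python3 -m creep '[{"x":0.2,"y":0.2,"z":1,"rx":0,"ry":0,"rz":0,"grip":0},{"x":0,"y":0,"z":1,"rx":0,"ry":0,"rz":0,"grip":0},{"x":0,"y":0,"z":1,"rx":0,"ry":0,"rz":0,"grip":0},{"x":0,"y":0,"z":1,"rx":0,"ry":0,"rz":0,"grip":0},{"x":0,"y":0,"z":0,"rx":0,"ry":0,"rz":0,"grip":0},{"x":0,"y":0,"z":0,"rx":0,"ry":0,"rz":0,"grip":0},{"x":0,"y":0,"z":0,"rx":0,"ry":0,"rz":0,"grip":0},{"x":0,"y":0,"z":0,"rx":0,"ry":0,"rz":0,"grip":0},{"x":0,"y":0,"z":0,"rx":0,"ry":0,"rz":0,"grip":0},{"x":0,"y":0,"z":0,"rx":0,"ry":0,"rz":0,"grip":0}]' 30
```

```text
time: 24.73
eef_pos: [0.4576, -0.3403, 0.1578]
tcp_rot: [0.707, 0.707, 0.0, -0.0]
contact_force: [0.2, 1.4, -0.2]
opening: 0.145
finger_force: 29.4
```

```bash
python3 -m creep '[{"x":0.2,"y":0,"z":1,"rx":0,"ry":0,"rz":0,"grip":0},{"x":0,"y":0,"z":1,"rx":0,"ry":0,"rz":0,"grip":0},{"x":0,"y":0,"z":1,"rx":0,"ry":0,"rz":0,"grip":0},{"x":0,"y":0,"z":1,"rx":0,"ry":0,"rz":0,"grip":0},{"x":0,"y":0,"z":1,"rx":0,"ry":0,"rz":0,"grip":0},{"x":0,"y":0,"z":1,"rx":0,"ry":0,"rz":0,"grip":0},{"x":0,"y":0,"z":1,"rx":0,"ry":0,"rz":0,"grip":0},{"x":0,"y":0,"z":1,"rx":0,"ry":0,"rz":0,"grip":0},{"x":0,"y":0,"z":0,"rx":0,"ry":0,"rz":0,"grip":0},{"x":0,"y":0,"z":0,"rx":0,"ry":0,"rz":0,"grip":0}]' 30
python3 -m creep '[{"x":0,"y":0,"z":1,"rx":0,"ry":0,"rz":0,"grip":0},{"x":0,"y":0,"z":1,"rx":0,"ry":0,"rz":0,"grip":0},{"x":0,"y":0,"z":0.5,"rx":0,"ry":0,"rz":0,"grip":0},{"x":0,"y":0,"z":0.5,"rx":0,"ry":0,"rz":0,"grip":0},{"x":0,"y":0,"z":0.5,"rx":0,"ry":0,"rz":0,"grip":0},{"x":0,"y":0,"z":0,"rx":0,"ry":0,"rz":0,"grip":0},{"x":0,"y":0,"z":0,"rx":0,"ry":0,"rz":0,"grip":0},{"x":0,"y":0,"z":0,"rx":0,"ry":0,"rz":0,"grip":0},{"x":0,"y":0,"z":0,"rx":0,"ry":0,"rz":0,"grip":0},{"x":0,"y":0,"z":0,"rx":0,"ry":0,"rz":0,"grip":0}]' 30
```

```text
time: 25.57
eef_pos: [0.4577, -0.3401, 0.1497]
tcp_rot: [0.707, 0.707, 0.0, -0.0]
contact_force: [-0.1, 1.8, -1.1]
opening: 0.151
finger_force: 29.4
time: 26.4
eef_pos: [0.4577, -0.3401, 0.1465]
tcp_rot: [0.707, 0.707, 0.0, -0.0]
contact_force: [-0.9, 2.2, 1.3]
opening: 0.145
finger_force: 29.5
```

At about the band depth with no load. I'll release and look (numerically).

```bash
python3 -m creep '[{"x":0,"y":0,"z":0,"rx":0,"ry":0,"rz":0,"grip":0.35},{"x":0,"y":0,"z":0,"rx":0,"ry":0,"rz":0,"grip":0.35},{"x":0,"y":0,"z":0,"rx":0,"ry":0,"rz":0,"grip":0.35},{"x":0,"y":0,"z":0,"rx":0,"ry":0,"rz":0,"grip":0.35},{"x":0,"y":0,"z":0,"rx":0,"ry":0,"rz":0,"grip":0.35},{"x":0,"y":0,"z":0,"rx":0,"ry":0,"rz":0,"grip":0.35},{"x":0,"y":0,"z":0,"rx":0,"ry":0,"rz":0,"grip":0.35},{"x":0,"y":0,"z":0,"rx":0,"ry":0,"rz":0,"grip":0.35},{"x":0,"y":0,"z":0,"rx":0,"ry":0,"rz":0,"grip":0.35},{"x":0,"y":0,"z":0,"rx":0,"ry":0,"rz":0,"grip":0.35}]' 30
python3 - <<'E'
from h import *
for n,u,w in(('side',(280,280),25),('wrist',(256,230),30),('scene',(138,155),20),('scene',(145,190),30),('side',(300,320),40)):
    d=snap(n,f'{n}9.png')
    try: print(n,*brass(d,u,w))
    except Exception as e: print(n,'none')
E
```

```text
time: 27.23
eef_pos: [0.4577, -0.3402, 0.1465]
tcp_rot: [0.707, 0.707, -0.0, 0.0]
contact_force: [-0.4, 0.7, 1.1]
opening: 0.353
finger_force: 0.0
side none
wrist none
scene none
scene [168.52054795 208.80821918] [166 200   6  21  73]
side none
```

Cap 2 is gone from all views around the bore, so it went through: good. Now cap 3.

```bash
python3 -m creep '[{"x":0,"y":0,"z":-25,"rx":0,"ry":0,"rz":0,"grip":0.35},{"x":0,"y":0,"z":-30,"rx":0,"ry":0,"rz":0,"grip":0.35},{"x":26.6,"y":13.4,"z":0,"rx":0,"ry":0,"rz":0,"grip":0.35},{"x":26.6,"y":13.4,"z":0,"rx":0,"ry":0,"rz":0,"grip":0.35},{"x":26.6,"y":13.4,"z":0,"rx":0,"ry":0,"rz":0,"grip":0.35},{"x":26.6,"y":13.4,"z":0,"rx":0,"ry":0,"rz":0,"grip":0.35},{"x":26.6,"y":13.4,"z":0,"rx":0,"ry":0,"rz":0,"grip":0.35},{"x":26.6,"y":13.4,"z":0,"rx":0,"ry":0,"rz":0,"grip":0.35},{"x":26.6,"y":13.4,"z":0,"rx":0,"ry":0,"rz":0,"grip":0.35},{"x":26.6,"y":13.4,"z":0,"rx":0,"ry":0,"rz":0,"grip":0.35}]' 30
python3 -m creep '[{"x":26.6,"y":13.4,"z":0,"rx":0,"ry":0,"rz":0,"grip":0.35},{"x":26.6,"y":13.4,"z":0,"rx":0,"ry":0,"rz":0,"grip":0.35},{"x":26.6,"y":13.4,"z":5,"rx":0,"ry":0,"rz":0,"grip":0.35},{"x":26.6,"y":13.4,"z":10,"rx":0,"ry":0,"rz":0,"grip":0.35},{"x":26.6,"y":13.4,"z":10,"rx":0,"ry":0,"rz":0,"grip":0.35},{"x":26.6,"y":13,"z":5,"rx":0,"ry":0,"rz":0,"grip":0.35},{"x":0,"y":0,"z":0,"rx":0,"ry":0,"rz":0,"grip":0.35},{"x":0,"y":0,"z":0,"rx":0,"ry":0,"rz":0,"grip":0.35},{"x":0,"y":0,"z":0,"rx":0,"ry":0,"rz":0,"grip":0.35},{"x":0,"y":0,"z":0,"rx":0,"ry":0,"rz":0,"grip":0.35}]' 30
python3 - <<'E'
from h import *
d=snap('wrist','w10.png');s=ctrl.get_state();print(s['eef_pos'].round(4))
q,st=brass(d,proj(d,(.6447,.0325,.026)),30);print(q,st,atz(d,q,.026).round(4))
# box interior check
for n,(x0,y0,x1,y1) in(('scene',(108,160,176,218)),('side',(244,295,336,356))):
    e=snap(n)['color'][y0:y1,x0:x1].astype(int);f=cv2.imread(f'pics/{n}0.png')[y0:y1,x0:x1].astype(int)
    g=e-f;m=(np.abs(g).max(2)>40)&(g[...,2]-g[...,0]>25);v,u=np.nonzero(m);print(n,m.sum(),(u.mean()+x0,v.mean()+y0) if m.any() else '')
E
```

```text
time: 28.32
eef_pos: [0.5654, -0.126, 0.2016]
tcp_rot: [0.707, 0.707, 0.0, 0.0]
contact_force: [1.0, 0.6, -0.6]
opening: 0.352
finger_force: 0.0
time: 29.15
eef_pos: [0.6448, 0.0312, 0.172]
tcp_rot: [0.707, 0.707, 0.0, 0.0]
contact_force: [-0.6, 0.3, 0.0]
opening: 0.345
finger_force: 0.0
[0.6448 0.031  0.1721]
[256.73553719 178.50247934] [245 163  25  32 605] [0.6464 0.0315 0.026 ]
scene 0 
side 0
```

```bash
python3 -m creep '[{"x":0,"y":0.5,"z":19.1,"rx":0,"ry":0,"rz":0,"grip":0.35},{"x":0,"y":0,"z":19.1,"rx":0,"ry":0,"rz":0,"grip":0.35},{"x":0,"y":0,"z":19.1,"rx":0,"ry":0,"rz":0,"grip":0.35},{"x":0,"y":0,"z":19.1,"rx":0,"ry":0,"rz":0,"grip":0.35},{"x":0,"y":0,"z":19.1,"rx":0,"ry":0,"rz":0,"grip":0.35},{"x":0,"y":0,"z":19.1,"rx":0,"ry":0,"rz":0,"grip":0.35},{"x":0,"y":0,"z":19.1,"rx":0,"ry":0,"rz":0,"grip":0.35},{"x":0,"y":0,"z":0,"rx":0,"ry":0,"rz":0,"grip":0.35},{"x":0,"y":0,"z":0,"rx":0,"ry":0,"rz":0,"grip":0},{"x":0,"y":0,"z":0,"rx":0,"ry":0,"rz":0,"grip":0}]' 30
python3 -m creep '[{"x":0,"y":0,"z":0,"rx":0,"ry":0,"rz":0,"grip":0},{"x":0,"y":0,"z":0,"rx":0,"ry":0,"rz":0,"grip":0},{"x":0,"y":0,"z":-10,"rx":0,"ry":0,"rz":0,"grip":0},{"x":0,"y":0,"z":-25,"rx":0,"ry":0,"rz":0,"grip":0},{"x":0,"y":0,"z":-30,"rx":0,"ry":0,"rz":0,"grip":0},{"x":0,"y":0,"z":-30,"rx":0,"ry":0,"rz":0,"grip":0},{"x":0,"y":0,"z":-30,"rx":0,"ry":0,"rz":0,"grip":0},{"x":0,"y":0,"z":-30,"rx":0,"ry":0,"rz":0,"grip":0},{"x":0,"y":0,"z":0,"rx":0,"ry":0,"rz":0,"grip":0},{"x":0,"y":0,"z":0,"rx":0,"ry":0,"rz":0,"grip":0}]' 30
python3 - <<'E'
from h import *
for n,(x0,y0,x1,y1) in(('scene',(108,160,176,218)),('side',(244,295,336,356))):
    e=snap(n)['color'][y0:y1,x0:x1].astype(int);f=cv2.imread(f'pics/{n}0.png')[y0:y1,x0:x1].astype(int)
    g=e-f;g=(g[...,2]-g[...,0]).astype(np.float32);g=cv2.blur(g,(5,5));i=np.unravel_index(g.argmax(),g.shape);print(n,g.max(),g.std(),(i[1]+x0,i[0]+y0))
s=ctrl.get_state();print(s['eef_pos'].round(4))
E
```

```text
time: 30.13
eef_pos: [0.6462, 0.0317, 0.0391]
tcp_rot: [0.707, 0.707, 0.001, 0.001]
contact_force: [0.4, -0.9, -0.5]
opening: 0.151
finger_force: 29.2
time: 30.97
eef_pos: [0.6471, 0.0321, 0.1974]
tcp_rot: [0.707, 0.707, 0.002, 0.003]
contact_force: [0.5, -1.0, -1.5]
opening: 0.151
finger_force: 29.4
scene 21.6 3.0573165 (np.int64(138), np.int64(203))
side 2.6 0.36999837 (np.int64(302), np.int64(319))
[0.6448 0.0323 0.1925]
```

Cap 3 is held, and a brass patch (7σ) has appeared inside the gauge box at scene (138,203): cap 2 is in the box. Carrying cap 3 over.

```bash
python3 -m creep '[{"x":-20,"y":-10,"z":0,"rx":0,"ry":0,"rz":0,"grip":0},{"x":-26.6,"y":-13.4,"z":0,"rx":0,"ry":0,"rz":0,"grip":0},{"x":-26.6,"y":-13.4,"z":0,"rx":0,"ry":0,"rz":0,"grip":0},{"x":-26.6,"y":-13.4,"z":0,"rx":0,"ry":0,"rz":0,"grip":0},{"x":-26.6,"y":-13.4,"z":0,"rx":0,"ry":0,"rz":0,"grip":0},{"x":-26.6,"y":-13.4,"z":0,"rx":0,"ry":0,"rz":0,"grip":0},{"x":-26.6,"y":-13.4,"z":0,"rx":0,"ry":0,"rz":0,"grip":0},{"x":-26.6,"y":-13.4,"z":0,"rx":0,"ry":0,"rz":0,"grip":0},{"x":-26.6,"y":-13.4,"z":0,"rx":0,"ry":0,"rz":0,"grip":0},{"x":-26.6,"y":-13.4,"z":0,"rx":0,"ry":0,"rz":0,"grip":0}]' 30
python3 -m creep '[{"x":-26.6,"y":-13.4,"z":0,"rx":0,"ry":0,"rz":0,"grip":0},{"x":-26.6,"y":-13.4,"z":0,"rx":0,"ry":0,"rz":0,"grip":0},{"x":-26.6,"y":-13.4,"z":0,"rx":0,"ry":0,"rz":0,"grip":0},{"x":-20,"y":-10,"z":0,"rx":0,"ry":0,"rz":0,"grip":0},{"x":-13,"y":-6.4,"z":0,"rx":0,"ry":0,"rz":0,"grip":0},{"x":0,"y":0,"z":0,"rx":0,"ry":0,"rz":0,"grip":0},{"x":0,"y":0,"z":0,"rx":0,"ry":0,"rz":0,"grip":0},{"x":0,"y":0,"z":0,"rx":0,"ry":0,"rz":0,"grip":0},{"x":0,"y":0,"z":0,"rx":0,"ry":0,"rz":0,"grip":0},{"x":0,"y":0,"z":0,"rx":0,"ry":0,"rz":0,"grip":0}]' 30
python3 - <<'E'
from h import *
s=ctrl.get_state();print(s['eef_pos'].round(4))
for n in('scene','side','wrist'):
    d=snap(n);q,st=brass(d,proj(d,[*s['eef_pos'][:2],.17]),25 if n!='wrist' else 60);print(n,q.round(1),st)
E
```

```text
time: 31.9
eef_pos: [0.5128, -0.2276, 0.1905]
tcp_rot: [0.707, 0.707, -0.0, -0.002]
contact_force: [-0.1, -0.5, -0.7]
opening: 0.151
finger_force: 29.5
time: 32.73
eef_pos: [0.4587, -0.3388, 0.1926]
tcp_rot: [0.707, 0.708, 0.0, -0.0]
contact_force: [1.0, 0.4, -1.2]
opening: 0.151
finger_force: 29.5
[ 0.4587 -0.3388  0.1926]
scene [136.4 148.8] [132 142   9  13  81]
side [281.5 277. ] [275 261  13  27 168]
wrist [256.2 244.6] [ 237  206   39   80 2274]
```

```bash
python3 -m creep '[{"x":-1.8,"y":-1,"z":4,"rx":0,"ry":0,"rz":0,"grip":0},{"x":0,"y":0,"z":5,"rx":0,"ry":0,"rz":0,"grip":0},{"x":0,"y":0,"z":5,"rx":0,"ry":0,"rz":0,"grip":0},{"x":0,"y":0,"z":4,"rx":0,"ry":0,"rz":0,"grip":0},{"x":0,"y":0,"z":4,"rx":0,"ry":0,"rz":0,"grip":0},{"x":0,"y":0,"z":3,"rx":0,"ry":0,"rz":0,"grip":0},{"x":0,"y":0,"z":1,"rx":0,"ry":0,"rz":0,"grip":0},{"x":0,"y":0,"z":1,"rx":0,"ry":0,"rz":0,"grip":0},{"x":0,"y":0,"z":0,"rx":0,"ry":0,"rz":0,"grip":0},{"x":0,"y":0,"z":0,"rx":0,"ry":0,"rz":0,"grip":0}]' 30
python3 -m creep '[{"x":0,"y":0,"z":1,"rx":0,"ry":0,"rz":0,"grip":0},{"x":0,"y":0,"z":1,"rx":0,"ry":0,"rz":0,"grip":0},{"x":0,"y":0,"z":0.5,"rx":0,"ry":0,"rz":0,"grip":0},{"x":0,"y":0,"z":0,"rx":0,"ry":0,"rz":0,"grip":0},{"x":0,"y":0,"z":0,"rx":0,"ry":0,"rz":0,"grip":0},{"x":0,"y":0,"z":0,"rx":0,"ry":0,"rz":0,"grip":0},{"x":0,"y":0,"z":0,"rx":0,"ry":0,"rz":0,"grip":0},{"x":0,"y":0,"z":0,"rx":0,"ry":0,"rz":0,"grip":0},{"x":0,"y":0,"z":0,"rx":0,"ry":0,"rz":0,"grip":0},{"x":0,"y":0,"z":0,"rx":0,"ry":0,"rz":0,"grip":0}]' 30
```

```text
time: 33.72
eef_pos: [0.4573, -0.3418, 0.166]
tcp_rot: [0.707, 0.707, 0.0, 0.0]
contact_force: [0.4, -0.0, -1.1]
opening: 0.148
finger_force: 29.5
time: 34.55
eef_pos: [0.4576, -0.3418, 0.1643]
tcp_rot: [0.707, 0.707, 0.0, 0.001]
contact_force: [-0.2, 3.2, 5.8]
opening: 0.149
finger_force: 29.9
```

```bash
python3 -m creep '[{"x":0,"y":0,"z":-2,"rx":0,"ry":0,"rz":0,"grip":0},{"x":1.2,"y":0,"z":-1,"rx":0,"ry":0,"rz":0,"grip":0},{"x":0,"y":0,"z":0,"rx":0,"ry":0,"rz":0,"grip":0},{"x":0,"y":0,"z":1,"rx":0,"ry":0,"rz":0,"grip":0},{"x":0,"y":0,"z":1,"rx":0,"ry":0,"rz":0,"grip":0},{"x":0,"y":0,"z":1,"rx":0,"ry":0,"rz":0,"grip":0},{"x":0,"y":0,"z":1,"rx":0,"ry":0,"rz":0,"grip":0},{"x":0,"y":0,"z":0,"rx":0,"ry":0,"rz":0,"grip":0},{"x":0,"y":0,"z":0,"rx":0,"ry":0,"rz":0,"grip":0},{"x":0,"y":0,"z":0,"rx":0,"ry":0,"rz":0,"grip":0}]' 30
```

```text
time: 35.38
eef_pos: [0.4571, -0.3405, 0.1621]
tcp_rot: [0.707, 0.707, -0.0, -0.0]
contact_force: [0.2, 0.4, -0.2]
opening: 0.148
finger_force: 29.5
```

```bash
python3 -m creep '[{"x":0.1,"y":0.2,"z":1,"rx":0,"ry":0,"rz":0,"grip":0},{"x":0,"y":0,"z":1,"rx":0,"ry":0,"rz":0,"grip":0},{"x":0,"y":0,"z":1,"rx":0,"ry":0,"rz":0,"grip":0},{"x":0,"y":0,"z":1,"rx":0,"ry":0,"rz":0,"grip":0},{"x":0,"y":0,"z":0,"rx":0,"ry":0,"rz":0,"grip":0},{"x":0,"y":0,"z":0,"rx":0,"ry":0,"rz":0,"grip":0},{"x":0,"y":0,"z":0,"rx":0,"ry":0,"rz":0,"grip":0},{"x":0,"y":0,"z":0,"rx":0,"ry":0,"rz":0,"grip":0},{"x":0,"y":0,"z":0,"rx":0,"ry":0,"rz":0,"grip":0},{"x":0,"y":0,"z":0,"rx":0,"ry":0,"rz":0,"grip":0}]' 30
```

```text
time: 36.22
eef_pos: [0.4573, -0.3404, 0.1583]
tcp_rot: [0.707, 0.707, -0.0, -0.0]
contact_force: [-0.0, 0.2, -1.2]
opening: 0.149
finger_force: 29.5
```

```bash
python3 -m creep '[{"x":0,"y":0,"z":1,"rx":0,"ry":0,"rz":0,"grip":0},{"x":0,"y":0,"z":1,"rx":0,"ry":0,"rz":0,"grip":0},{"x":0,"y":0,"z":1,"rx":0,"ry":0,"rz":0,"grip":0},{"x":0,"y":0,"z":1,"rx":0,"ry":0,"rz":0,"grip":0},{"x":0,"y":0,"z":1,"rx":0,"ry":0,"rz":0,"grip":0},{"x":0,"y":0,"z":1,"rx":0,"ry":0,"rz":0,"grip":0},{"x":0,"y":0,"z":1,"rx":0,"ry":0,"rz":0,"grip":0},{"x":0,"y":0,"z":1,"rx":0,"ry":0,"rz":0,"grip":0},{"x":0,"y":0,"z":0,"rx":0,"ry":0,"rz":0,"grip":0},{"x":0,"y":0,"z":0,"rx":0,"ry":0,"rz":0,"grip":0}]' 30
python3 -m creep '[{"x":0,"y":0,"z":1,"rx":0,"ry":0,"rz":0,"grip":0},{"x":0,"y":0,"z":0.5,"rx":0,"ry":0,"rz":0,"grip":0},{"x":0,"y":0,"z":0.5,"rx":0,"ry":0,"rz":0,"grip":0},{"x":0,"y":0,"z":0.5,"rx":0,"ry":0,"rz":0,"grip":0},{"x":0,"y":0,"z":0,"rx":0,"ry":0,"rz":0,"grip":0},{"x":0,"y":0,"z":0,"rx":0,"ry":0,"rz":0,"grip":0},{"x":0,"y":0,"z":0,"rx":0,"ry":0,"rz":0,"grip":0},{"x":0,"y":0,"z":0,"rx":0,"ry":0,"rz":0,"grip":0},{"x":0,"y":0,"z":0,"rx":0,"ry":0,"rz":0,"grip":0},{"x":0,"y":0,"z":0,"rx":0,"ry":0,"rz":0,"grip":0}]' 30
```

```text
time: 37.05
eef_pos: [0.4573, -0.3404, 0.1501]
tcp_rot: [0.707, 0.707, -0.0, -0.0]
contact_force: [1.0, 0.8, -1.6]
opening: 0.147
finger_force: 29.5
time: 37.88
eef_pos: [0.4574, -0.3404, 0.1478]
tcp_rot: [0.707, 0.707, 0.0, 0.0]
contact_force: [-0.3, 0.7, -0.0]
opening: 0.151
finger_force: 29.5
```

No load at about 21 mm depth; releasing.

```bash
python3 -m creep '[{"x":0,"y":0,"z":0,"rx":0,"ry":0,"rz":0,"grip":0.35},{"x":0,"y":0,"z":0,"rx":0,"ry":0,"rz":0,"grip":0.35},{"x":0,"y":0,"z":0,"rx":0,"ry":0,"rz":0,"grip":0.35},{"x":0,"y":0,"z":0,"rx":0,"ry":0,"rz":0,"grip":0.35},{"x":0,"y":0,"z":0,"rx":0,"ry":0,"rz":0,"grip":0.35},{"x":0,"y":0,"z":0,"rx":0,"ry":0,"rz":0,"grip":0.35},{"x":0,"y":0,"z":0,"rx":0,"ry":0,"rz":0,"grip":0.35},{"x":0,"y":0,"z":0,"rx":0,"ry":0,"rz":0,"grip":0.35},{"x":0,"y":0,"z":0,"rx":0,"ry":0,"rz":0,"grip":0.35},{"x":0,"y":0,"z":0,"rx":0,"ry":0,"rz":0,"grip":0.35}]' 30
python3 - <<'E'
from h import *
for n,u,w in(('side',(280,280),25),('wrist',(256,230),30),('scene',(138,155),20)):
    d=snap(n,f'{n}11.png')
    try: print(n,*brass(d,u,w))
    except Exception as e: print(n,'none')
E
```

```text
time: 38.72
eef_pos: [0.4574, -0.3405, 0.1478]
tcp_rot: [0.707, 0.707, -0.0, -0.0]
contact_force: [-0.4, 0.0, -0.1]
opening: 0.351
finger_force: 0.0
side none
wrist [268.90526316 227.0245614 ] [260 216  19  22 285]
scene none
```

```bash
python3 -m creep '[{"x":0,"y":0,"z":-15,"rx":0,"ry":0,"rz":0,"grip":0.35},{"x":0,"y":0,"z":-20,"rx":0,"ry":0,"rz":0,"grip":0.35},{"x":0,"y":0,"z":-25,"rx":0,"ry":0,"rz":0,"grip":0.35},{"x":0,"y":0,"z":-20,"rx":0,"ry":0,"rz":0,"grip":0.35},{"x":0,"y":0,"z":0,"rx":0,"ry":0,"rz":0,"grip":0.35},{"x":0,"y":0,"z":0,"rx":0,"ry":0,"rz":0,"grip":0.35},{"x":0,"y":0,"z":0,"rx":0,"ry":0,"rz":0,"grip":0.35},{"x":0,"y":0,"z":0,"rx":0,"ry":0,"rz":0,"grip":0.35},{"x":0,"y":0,"z":0,"rx":0,"ry":0,"rz":0,"grip":0.35},{"x":0,"y":0,"z":0,"rx":0,"ry":0,"rz":0,"grip":0.35}]' 30
python3 - <<'E'
from h import *
d=snap('wrist','w12.png');p=proj(d,(.458,-.3405,.13));print('bore px',p)
try: print(*brass(d,p,30))
except Exception: print('none')
print('radius px',proj(d,(.458+.01275,-.3405,.13))[0]-p[0])
x,y=p.astype(int)
im=d['color'][y-22:y+23:3,x-24:x+25:3]
for r in im: print(' '.join('%3d/%3d'%(q[2],q[0]) for q in r))
for n,(x0,y0,x1,y1) in(('scene',(108,160,176,218)),('side',(244,305,336,356))):
    e=snap(n)['color'][y0:y1,x0:x1].astype(int);f=cv2.imread(f'pics/{n}0.png')[y0:y1,x0:x1].astype(int)
    g=e-f;g=cv2.blur((g[...,2]-g[...,0]).astype(np.float32),(3,3));m=(g>10).astype(np.uint8);k,l,st,c=cv2.connectedComponentsWithStats(m);print(n,[(tuple((c[i]+[x0,y0]).round(1)),st[i][2:].tolist()) for i in range(1,k) if st[i][4]>5])
E
```

```text
time: 39.7
eef_pos: [0.4569, -0.34, 0.2264]
tcp_rot: [0.707, 0.707, 0.0, -0.001]
contact_force: [0.2, -0.1, 0.2]
opening: 0.352
finger_force: 0.0
bore px [256.45811527 195.20170883]
[265.68518519 194.56790123] [260 185  12  19 162]
radius px 16.28403561907851
117/124  95/100  96/101  96/102  96/101  96/101  96/101  97/103  97/103  97/103  97/101 106/111 123/130  99/105  94/ 99 118/124 121/129
187/196 136/143 118/124 118/123 113/117  96/100  94/ 99  92/ 97  97/102  97/102  99/105 111/117 129/136 125/131 127/134 127/133 123/129
188/198 191/199 161/170 158/165 148/154 112/118 103/109  76/ 80  64/ 69  64/ 66  99/106 122/128 125/132 128/134 127/134 131/137 129/134
193/202 192/200 189/199 190/198 183/192 108/112  31/ 33  19/ 21  20/ 20  19/ 18  18/ 18  35/ 34 103/110 156/164 159/166 158/165 155/162
193/203 193/203 193/202 196/205 160/166  26/ 25  23/ 23  21/ 23  22/ 21  19/ 18  18/ 20  27/ 21  59/ 35 172/173 190/199 187/195 185/194
185/194 188/196 190/200 190/198  39/ 41  20/ 20  22/ 21  18/ 21  23/ 22  15/ 17  25/ 25  86/ 34  98/ 39 118/ 85 193/202 190/198 188/196
186/195 185/194 184/193 
[... 683 characters left out ...]
/200 190/201 129/136  78/ 83  69/ 74  64/ 66  63/ 66  72/ 76  78/ 83 147/155 189/197 185/194 186/194 189/197
189/198 190/200 191/198 192/202 189/198 189/197 179/187 126/134 101/107 107/112 133/140 183/191 192/202 185/194 189/196 188/196 188/195
191/199 190/199 193/201 189/198 188/196 191/200 192/199 192/201 190/199 190/199 189/199 190/198 190/199 183/191 191/198 189/197 188/196
188/198 186/196 190/200 190/199 192/201 193/203 193/202 189/199 192/200 191/200 189/197 189/198 188/197 186/192 187/194 186/194 186/196
scene [((np.float64(130.4), np.float64(196.2)), [15, 18, 140]), ((np.float64(140.9), np.float64(201.7)), [14, 18, 115])]
side [((np.float64(299.2), np.float64(330.3)), [29, 12, 263])]
```

Run:
```python
from h import *
S=snap('scene');D=snap('side')
for z in(.02,.06,.1,.12): print(z,proj(S,(.47,-.345,z)).round(),proj(S,(.53,-.345,z)).round(),proj(D,(.47,-.345,z)).round(),proj(D,(.53,-.345,z)).round())
print(tri(S,(130.4,196.2),D,(299.2,330.3)),tri(S,(140.9,201.7),D,(299.2,330.3)))
for n,u in(('buckle',(284,209)),('ring',(262,195)),):
    a=S['color'].astype(int);f=cv2.imread('pics/scene0.png').astype(int);x,y=u;print(n,np.abs(a-f)[y-8:y+9,x-10:x+11].mean().round(1))
q1,a=brass(S,proj(S,(.481,.341,.034)),14);print(q1,a)
```

```text
0.02 [143. 196.] [140. 208.] [283. 325.] [307. 313.]
0.06 [141. 185.] [137. 197.] [284. 314.] [309. 302.]
0.1 [138. 173.] [134. 185.] [285. 301.] [310. 289.]
0.12 [137. 167.] [133. 179.] [286. 295.] [311. 283.]
(array([ 0.48663277, -0.37702271,  0.03275984]), np.float64(0.0009702089323030925)) (array([ 0.49362002, -0.35756396,  0.01144687]), np.float64(0.012913474942841695))
buckle 30.7
ring 11.3
[373.71518987 182.08860759] [369 172  11  20 158]
```

Both good caps are in the box (the two patches are low on its floor). Quick bystander check before handing in.

Run:
```python
from h import *
for n,pts in(('scene',((284,209),(262,195),(328,262))),('side',((226,208),(210,229),(289,160)))):
    d=snap(n)
    for im in(cv2.imread(f'pics/{n}0.png'),d['color']):
        print(n,[brass({'color':im},p,9)[0].round(1).tolist() for p in pts])
s=ctrl.get_state();print(s['time'],s['contact_force'].round(1),s['eef_pos'].round(3))
```

```text
scene [[284.0, 208.3], [262.2, 194.0], [327.9, 261.7]]
scene [[283.8, 208.2], [262.2, 194.0], [327.9, 261.8]]
side [[225.6, 207.5], [210.2, 229.0], [289.1, 159.6]]Traceback (most recent call last):
  File "<stdin>", line 5, in <module>
  File "h.py", line 24, in brass
    i=1+np.argmax(st[1:,4]); return c[i]+[u0,v0],st[i]+np.array([u0,v0,0,0,0])
        ~~~~~~~~~^^^^^^^^^^
    return _wrapfunc(a, 'argmax', axis=axis, out=out, **kwds)
    return bound(*args, **kwds)
ValueError: attempt to get argmax of an empty sequence
```

The scene view shows the buckle, ring and jar unmoved; the arm blocks the side view of them. The arm is clear above the gauge, so I'm handing in.

```bash
python3 -c "
from plant import sign_off
print(sign_off())"
```

```text
the job is handed in; nothing more can be done
None
```

I tried all three caps in the gauge: the one at (0.456, -0.098) m was oversize and stands upright in the rework tray, the other two dropped through into the box, and the job is handed in at about 40 s of the 72 s; the buckle, ring and jar had not moved, but I did not re-check the tin, mallet, can or look-alikes.

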